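# Load the sonication block and hold the sonicator rod in its well

### The arm

A 7-joint arm with a two-finger parallel gripper is mounted at the origin on the work surface. World frame = base frame: x ahead of the robot, y to its left, z up, the work surface at z = 0. Lengths are in m, angles in rad, forces in N, time in s.
With the tool pointing down it reaches from about 0.425 to 0.875 m from the base axis. Payload 4.7 kg.
Tool frame: the origin (TCP) lies midway between the tips of the shut fingers; the grasp point (between the pads) lies 19 mm behind it; z points along the fingers, y is the direction in which the jaws open and shut (so a half turn about z gives the same grasp; the last joint's range is limited). The gripper opens to 87 mm and grips with 3 to 60 N. Pads are 19 mm wide; open, the fingers measure 117 mm over their backs; the gripper's body (75 mm by 190 mm) begins 51 mm behind the grasp point.
Start: joints at [-1.261, 0.321, -0.07, 1.45, 0.023, 1.371, -0.057], TCP at [0.19, 0.622, 0.223] pointing down, gripper open.
Joint ranges: [-2.86, 2.86], [-0.3, 2.09], [-1.38, 1.24], [0.06, 2.45], [-1.56, 4.7], [0.09, 2.05], [-2.69, 2.69]. Speed limits (rad/s): [2.57, 2.57, 3.14, 3.14, 3.14, 3.14, 3.14].

### API

Orientations are given as a rotation vector (axis times angle).
In Python, from bench import get_state, eyes, job gives the robot as it stands. The module is installed in compiled form; this text tells all that it offers.
- The arm moves only by the shell command python3 -m jog 'ROWS' [FORCE]. ROWS is JSON, a list that holds one entry, the list of rows, each a list of 5 numbers: the opening, from 0 (shut) to 1 (fully open), then the shift along the tool's x, y, z in units of 40 mm (1.0 is 40 mm), then the turn about the tool's z in units of 5 degrees (1.0 is 5 degrees). In form: [[[jaw, dx, dy, dz, turn], ...]]. A call has 1 to 10 rows; each row shifts and turns the commanded pose from where the row before left it, along the tool's axes as they then stand; what a row does not reach is not made up. A row lasts 1/8 s, in which the tool goes at most 62.5 mm and 10.7 degrees, less where a joint would pass 70% of its speed; a pose out of reach is approached as far as the arm can. A call is refused whole if a number of a shift passes 1 or a number of a turn 1, either way. A call with a gripper value outside its range is refused whole. The fingers move at their own pace and stop on an object; FORCE is the grip in N (left out, the last holds). Time passes only in rows, so rows that do not move let the fingers close. It gives the time, the measured TCP pose, the force and the opening at its end, in the units of the state.
- get_state(): the state, without advancing time (a new reading comes with each control period).
- eyes.get_image(name): name is "side" or "top" or "wrist"; returns (picture, depth): 384x512x3 uint8, red, green, blue; 384x512 float32, m along the optical axis (not along the pixel's ray), 0 where there is no reading.
- eyes.camera_params(name): a dict with "camera_matrix" (3x3 intrinsics, pixels), "k1" (the pictures are not rectified: a ray, as slopes to the right and down, at radius r is drawn at 1 + k1 r^2 times it, then the intrinsics apply), "pose" (4x4, takes a point from camera to world coordinates); the wrist camera has in their place "mount" (4x4, takes a point from camera to tool coordinates, whose origin is the TCP and whose axes are the flange's). Camera axes: x right, y down, z forward; pixel columns grow to the right and rows downward; lengths in m; the calibration is good to about 2 mm. A picture is of the moment at which its call begins: read the wrist's pose just before it. camera_params takes no time and is no camera call.
- job.close_job(): hands the job in, once; it reports no verdict.
The state is a dict: "time": time; "joint_positions": joint angles; "qd": joint speeds; "joint_torque": joint torques, N m; "position": TCP position; "tool_rot": TCP orientation; "ft_force": force on the tool from outside, world axes, zero at the start; "torque": the same for the moment, N m; "grip_width": opening from 0.0 (shut) to 1.0 (fully open).
Only numpy, scipy, OpenCV 4.12 (cv2) and the standard library are available. Lean on these libraries where they do the work, as an engineer would, in place of code of your own. Each camera call takes 0.05 s, during which the arm holds its last target. There are 200 camera calls.

### The job

Stand the two blue-capped tubes from the red rack, one after the other, in the two empty pockets of the metal sonication block, right down to the pocket floors; leave the yellow-capped tubes where they stand. Then lift the hand-held sonicator out of its stand by its handle and lower its rod, upright, through the orange guide collar in the middle of the block until the tip is about 40 mm below the collar's rim, without ever touching the collar or the wall of the well. Finish while still holding it there, centred in the bore and steady: do not put it down or let go.

Things in the scene. Friction and masses are not known exactly. Their poses are not given: they have to be found in the camera images.
- block: Sonication block, fixed to the bench: blue housing 220 x 100 mm, 30 mm high, under a bare aluminium block (silvery white) 200 x 80 mm whose top is 80 mm above the bench. Along its long axis (its own x): a round pocket, the guide collar in the middle, a second pocket. Origin: centre of the underside, on the bench. Other labware stands along the far edge and the sides of the bench, clear of the work.
- pocket_a (a point): Centre of the mouth of one tube pocket, in the block's top face: round, 35 mm across, 42 mm deep with a flat floor (38 mm above the bench), empty at the start; 62 mm from the collar's axis along the block's -x. A seated tube's centre is 95.5 mm above the bench, its cap's top 153 mm.
- pocket_b (a point): The same for the other pocket, 62 mm from the collar's axis along the block's +x.
- guide_mouth (a point): Centre of the upper rim of the orange guide collar, 100 mm above the bench; z is up. The collar is 40 mm across and 20 mm high, its bore 22 mm across; below it the same vertical bore goes on in the block, closed at the bottom 62 mm below this point.
- rack: Red tube rack, fixed: 250 x 66 mm, 45 mm high; four holes 35 mm across in one row along its own x, at -90, -30, 30 and 90 mm from the middle, 35 mm deep. Origin: centre of the underside.
- blue1_center (a point): Blue-capped plastic tube with a conical foot: 115 mm tall, body 29 mm across, foot tapering to 18 mm over the lowest 14 mm, blue screw cap 32 mm across and 17 mm tall at the top; 60 g. The point is its centre, half-way up on its axis (57.5 mm above the foot, 57.5 mm below the cap's top); z is up along its axis. It starts upright in one of the four holes of the red rack (any one), foot 10 mm above the bench. To be moved.
- blue2_center (a point): The second blue-capped tube, exactly like the first. To be moved.
- yellow1_center (a point): Yellow-capped plastic tube with a conical foot: 115 mm tall, body 29 mm across, foot tapering to 18 mm over the lowest 14 mm, yellow screw cap 32 mm across and 17 mm tall at the top; 60 g. The point is its centre, half-way up on its axis (57.5 mm above the foot, 57.5 mm below the cap's top); z is up along its axis. It starts upright in one of the four holes of the red rack (any one), foot 10 mm above the bench. To be left alone.
- yellow2_center (a point): The second yellow-capped tube, exactly like the other yellow one. To be left alone.
- stand: Stand of the sonicator, fixed: grey foot 120 x 120 mm, a column on its +x side, and a green plate 106 x 70 mm whose top is 140 mm above the bench, with an 18 mm through hole straight above the origin; nothing rises above the plate. Origin: centre of the underside.
- sonicator_center (a point): Cordless hand-held sonicator, about 250 g: white round handle 34 mm across and 80 mm tall with an orange band near its lower end, below it a steel rod 8 mm across and 110 mm long on the same axis. The point is the centre of the handle, 150 mm above the rod's tip; z is up along the axis. It starts upright, the rod hanging through the stand's hole, the handle's lower face resting on the plate (centre 180 mm above the bench); it must rise 110 mm to clear the plate.
- sonicator_tip (a point): Centre of the rod's lower end, on the axis, 150 mm below the handle's centre.
- sonicator: The sonicator as a whole; origin at the joint of handle and rod: 110 mm above the tip, 40 mm below the handle's centre.

How it is judged:
By the outcome, as a careful person would: the job done as asked, in the order asked, and still so for the second after the job is handed in, while the arm keeps its last pose, push and grip.
It also fails if it takes over 72 s, if anything falls off the work surface, if the arm or the gripper's body presses on something with over 40 N, if the wrist force passes 120 N, or if a joint passes its speed limit or range.

## Working session

There is one attempt and no reset: what is moved stays moved. The work goes in short steps, Python scripts to look and compute and a shell command to move; the robot and the scene stay as the last step left them, time stands still between calls to the robot, and variables do not carry over. Pictures are saved under pics/ and viewed, about 8 in all and at most 12, crops included, and the job is handed in when it is done.

```bash
mkdir -p pics; cat > h.py <<'E'
import numpy as np, cv2
from scipy.spatial.transform import Rotation as R
from bench import get_state, eyes
def cam(name, st=None):
    p=eyes.camera_params(name); K=np.array(p["camera_matrix"]); k=p["k1"]
    if "pose" in p: T=np.array(p["pose"])
    else:
        st=st or get_state(); W=np.eye(4); W[:3,:3]=R.from_rotvec(st["tool_rot"]).as_matrix(); W[:3,3]=st["position"]
        T=W@np.array(p["mount"])
    return K,k,T
def ray(c,uv):
    K,k,T=c; D=np.array([k,0,0,0,0.])
    # model: drawn = (1+k1 r^2)*ray (opencv k1)
    x=cv2.undistortPoints(np.array(uv,float).reshape(-1,1,2),K,D)[:,0]
    d=np.c_[x,np.ones(len(x))]@T[:3,:3].T
    return T[:3,3],d
def onz(c,uv,z):
    o,d=ray(c,uv); return o+d*((z-o[2])/d[:,2])[:,None]
def proj(c,P):
    K,k,T=c; P=np.atleast_2d(P); q=(P-T[:3,3])@T[:3,:3]; s=q[:,:2]/q[:,2:]
    s=s*(1+k*(s**2).sum(1,keepdims=True)); return s@K[:2,:2].T+K[:2,2]
E
python3 - <<'E'
from h import *
s=get_state()
for k in s: print(k,np.round(s[k],3))
print(np.round(R.from_rotvec(s["tool_rot"]).as_matrix(),3))
ims=[]
for n in("top","side","wrist"):
    i,d=eyes.get_image(n); np.savez(f"{n}0.npz",i=i,d=d); ims.append(i); c=cam(n); print(n,c[1],np.round(c[0],1).tolist(),np.round(c[2],3).tolist())
    cv2.imwrite(f"pics/{n}0.png",i[...,::-1])
E
```

```text
time 0.0
joint_positions [-1.261  0.322 -0.07   1.452  0.023  1.371 -0.057]
qd [ 0.001  0.002  0.001 -0.002 -0.001 -0.002  0.001]
joint_torque [-0.0000e+00 -4.9130e+01 -4.0400e-01 -3.1253e+01 -6.4000e-02  4.4000e-02
  0.0000e+00]
position [0.189 0.621 0.221]
tool_rot [-4.630e-01 -3.107e+00  3.000e-03]
ft_force [-0.695 -0.238  0.607]
torque [-0.004 -0.083 -0.049]
grip_width 0.999
[[-0.957  0.291 -0.   ]
 [ 0.291  0.957 -0.002]
 [-0.    -0.002 -1.   ]]
top -0.16804381920299427 [[479.2, 0.0, 262.7], [0.0, 479.2, 194.2], [0.0, 0.0, 1.0]] [[0.018, -0.985, 0.173, 0.366], [-1.0, -0.018, 0.004, 0.013], [-0.0, -0.173, -0.985, 1.093], [0.0, 0.0, 0.0, 1.0]]
side -0.1314563801701521 [[403.4, 0.0, 253.0], [0.0, 403.4, 192.2], [0.0, 0.0, 1.0]] [[-0.954, -0.23, 0.191, 0.35], [-0.299, 0.714, -0.634, 0.575], [0.009, -0.662, -0.75, 0.798], [0.0, 0.0, 0.0, 1.0]]
wrist -0.009835105724109908 [[280.9, 0.0, 258.4], [0.0, 280.9, 191.2], [0.0, 0.0, 1.0]] [[0.293, 0.918, 0.266, 0.117], [0.956, -0.28, -0.083, 0.643], [-0.002, 0.279, -0.96, 0.384], [0.0, 0.0, 0.0, 1.0]]
```

View pics/top0.png

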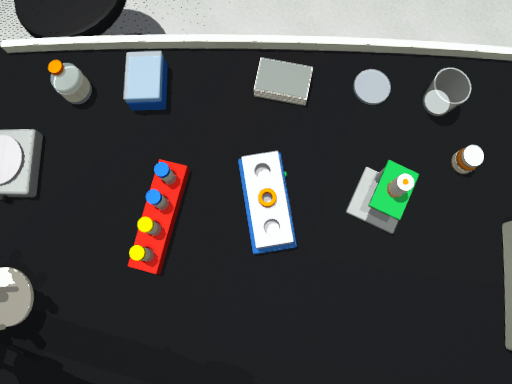

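View pics/side0.png

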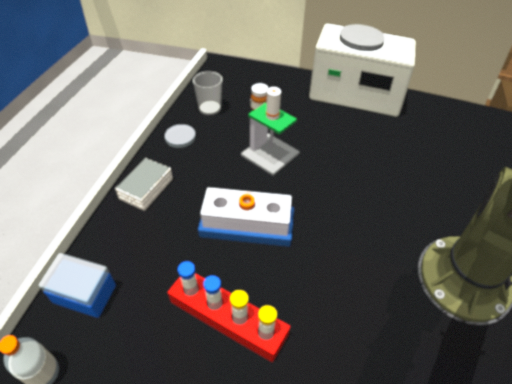

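Top view shows blue caps at (165,170) and (153,197), yellow ones at (148,225) and (140,253), the collar at (267,197), pockets at (262,170) and (272,227), and the sonicator top at (404,184). The side view agrees.

```bash
cat > m.py <<'E'
from h import *
def blobs(m,amin=40):
    n,l,s,c=cv2.connectedComponentsWithStats(m.astype(np.uint8)); return [(l==i) for i in range(1,n) if s[i,4]>=amin]
def hsv(i,h0,h1,smin=120,vmin=60):
    H=cv2.cvtColor(i,cv2.COLOR_RGB2HSV).astype(int); return (H[...,0]>=h0)&(H[...,0]<=h1)&(H[...,1]>smin)&(H[...,2]>vmin)
def world(c,d,m):
    v,u=np.nonzero(m&(d>0)); o,r=ray(c,np.c_[u,v]); f=c[2][:3,2]; return np.c_[u,v],o+r*(d[v,u]/(r@f))[:,None]
def face(c,i,d,m,z,tol=.004):
    """centre of the enclosing circle of mask pixels at height z by depth"""
    uv,P=world(c,d,m); k=abs(P[:,2]-z)<tol
    if k.sum()<8: return None
    Q=onz(c,uv[k],z)[:,:2].astype(np.float32); (x,y),r=cv2.minEnclosingCircle(Q); return np.round([x,y,r,*Q.mean(0),k.sum(),np.median(P[k,2])],4)
E
python3 - <<'E'
from m import *
for n in("top","side"):
    f=np.load(n+"0.npz"); i,d=f["i"],f["d"]; c=cam(n); print(n)
    for nm,h,z in(("blue",(100,125),.125),("yellow",(22,35),.125),("orange",(5,20),.1)):
        for b in blobs(hsv(i,*h),30):
            r=face(c,i,d,b,z)
            if r is not None: print(nm,r, np.argwhere(b).mean(0)[::-1].round(1))
    for nm,h,z in(("red",(0,4),.045),("green",(50,80),.14)):
        for b in blobs(hsv(i,*h),200):
            uv,P=world(c,d,b); k=abs(P[:,2]-z)<.006; r=cv2.minAreaRect(onz(c,uv[k],z)[:,:2].astype(np.float32)); print(nm,r)
    H=cv2.cvtColor(i,cv2.COLOR_RGB2HSV); w=(H[...,1]<60)&(H[...,2]>120)
    uv,P=world(c,d,w); ok=(P[:,0]<.7)&(P[:,0]>.4)&(abs(P[:,1])<.5)
    for nm,z in(("handle",.22),("block",.08)):
        k=ok&(abs(P[:,2]-z)<.004)
        k&=((P[:,1]<-.2) if nm=="handle" else (abs(P[:,1])<.15))
        Q=onz(c,uv[k],z)[:,:2].astype(np.float32); print(nm,cv2.minAreaRect(Q),cv2.minEnclosingCircle(Q),k.sum(),np.median(P[k,2]))
E
```

```text
top
blue [5.860e-01 2.295e-01 1.650e-02 5.860e-01 2.297e-01 1.670e+02 1.240e-01] [161.2 169.3]
blue [5.271e-01 2.437e-01 1.640e-02 5.278e-01 2.434e-01 1.620e+02 1.240e-01] [153.1 196.4]
yellow [4.702e-01 2.574e-01 1.580e-02 4.703e-01 2.570e-01 1.710e+02 1.242e-01] [144.8 224. ]
yellow [4.122e-01 2.712e-01 1.680e-02 4.119e-01 2.710e-01 1.830e+02 1.238e-01] [136.9 252.3]
orange [5.358e-01 8.100e-03 1.210e-02 5.408e-01 6.600e-03 1.800e+01 9.850e-02] [266.5 194.4]
red ((0.4986349642276764, 0.25015246868133545), (0.06869468837976456, 0.25035884976387024), 76.395263671875)
green ((0.5491237640380859, -0.25257518887519836), (0.07106078416109085, 0.10779334604740143), 65.81024169921875)
handle ((0.5479896068572998, -0.2513739764690399), (0.030808227136731148, 0.03335283324122429), 1.3024804592132568) ((0.548780620098114, -0.2516368627548218), 0.017222976312041283) 200 0.21886660612084646
block ((0.5355207324028015, 0.00786786898970604), (0.20020656287670135, 0.07972786575555801), 10.546789169311523) ((0.5358584523200989, 0.007735368330031633), 0.10698448121547699) 2531 0.07902267058778278
si
[... 395 characters left out ...]
-02 1.830e-02 5.348e-01 1.570e-02 7.100e+01 9.790e-02] [246.3 202. ]
red ((0.4986765384674072, 0.25321847200393677), (0.06879042088985443, 0.2506246268749237), 76.82881164550781)
green ((0.5499716401100159, -0.24749615788459778), (0.0765657052397728, 0.11075787246227264), 65.00194549560547)
handle ((0.5496213436126709, -0.24650859832763672), (0.030520716682076454, 0.03028416447341442), 18.483963012695312) ((0.5490374565124512, -0.24640975892543793), 0.01736419089138508) 82 0.2185047615680032
block ((0.5354764461517334, 0.012189600616693497), (0.19745783507823944, 0.08395440131425858), 10.49234390258789) ((0.535831093788147, 0.010325105860829353), 0.10642293840646744) 1765 0.07832447517366581
```

```bash
cat > go.py <<'E'
import sys; from h import *
# go.py x y z yawdeg(of tool y, mod 180): turn first, then shifts in the turned tool axes, in row units
s=get_state(); M=R.from_rotvec(s["tool_rot"]).as_matrix(); x,y,z,w=map(float,sys.argv[1:5])
a=np.degrees(np.arctan2(M[1,1],M[0,1])); t=-((w-a+90)%180-90)
M2=M@R.from_rotvec([0,0,np.radians(t)]).as_matrix()
print("t",s["time"],"pos",np.round(s["position"],4),"F",np.round(s["ft_force"],2),"g",round(float(s["grip_width"]),3),"tilt",np.round(M[:,2],4))
print("turn units",round(t/5,2),"shift units",np.round(M2.T@(np.array([x,y,z])-s["position"])/.04,2))
E
python3 go.py .586 .231 .221 76.4
```

```text
t 0.15 pos [0.1894 0.6214 0.2217] F [ 0.46 -0.09 -0.49] g 0.998 tilt [-4.0e-04 -1.4e-03 -1.0e+00]
turn units -0.67 shift units [-11.93  -7.15   0.03]
```

```bash
python3 -m jog '[[[1,0,0,-0.2,-0.67],[1,-0.9,-0.55,0,0],[1,-0.9,-0.55,0,0],[1,-0.9,-0.55,0,0],[1,-0.9,-0.55,0,0],[1,-0.9,-0.55,0,0],[1,-0.9,-0.55,0,0],[1,-0.9,-0.55,0,0],[1,-0.9,-0.55,0,0],[1,-0.9,-0.55,0,0]]]' 20
python3 -m jog '[[[1,-0.9,-0.55,0,0],[1,-0.9,-0.55,0,0],[1,-0.9,-0.55,0,0],[1,0,0,0,0],[1,0,0,0,0],[1,0,0,0,0]]]'
python3 go.py .586 .231 .221 76.4
python3 - <<'E'
from m import *
s=get_state(); i,d=eyes.get_image("wrist"); c=cam("wrist",s); cv2.imwrite("pics/w1.png",i[...,::-1])
for nm,h in(("blue",(100,125)),("yellow",(22,35))):
    for b in blobs(hsv(i,*h),60): print(nm,face(c,i,d,b,.125,.005), np.argwhere(b).mean(0)[::-1].round(1), b.sum())
E
```

```text
time: 1.4
position: [0.4585, 0.352, 0.2303]
tool_rot: [-0.372, -3.119, 0.0]
ft_force: [-0.3, 0.2, 0.0]
grip_width: 1.002
time: 2.15
position: [0.5463, 0.2652, 0.2304]
tool_rot: [-0.368, -3.119, -0.001]
ft_force: [0.4, 0.7, 0.1]
grip_width: 0.999
t 2.15 pos [0.5463 0.2652 0.2304] F [0.38 0.68 0.13] g 0.999 tilt [-6.e-04  6.e-04 -1.e+00]
turn units 0.03 shift units [-1.17 -0.6   0.24]
blue None [ 99.2 180.2] 2873
blue [5.272e-01 2.425e-01 1.570e-02 5.269e-01 2.429e-01 7.170e+02 1.252e-01] [232.5 175.8] 735
blue [5.855e-01 2.280e-01 1.690e-02 5.859e-01 2.287e-01 6.890e+02 1.252e-01] [234.  232.7] 805
blue None [314.4 296.2] 933
yellow [4.120e-01 2.698e-01 1.630e-02 4.132e-01 2.706e-01 1.500e+02 1.247e-01] [229.   43.2] 250
yellow [4.700e-01 2.563e-01 1.590e-02 4.721e-01 2.556e-01 1.160e+02 1.250e-01] [230.4 114.5] 194
yellow None [ 35.2 218.7] 266
```

View pics/w1.png

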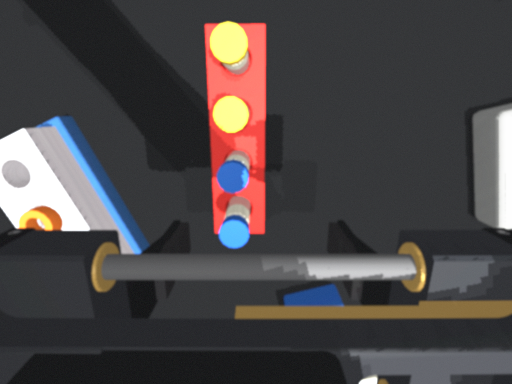

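Wrist view shows the row of caps, blue at (232,176) and (235,233), with both jaw sides clear. All three cameras agree to about 3 mm.

```bash
python3 -m jog '[[[1,-0.6,-0.3,0,0],[1,-0.57,-0.3,0,0],[1,0,0,0,0],[1,0,0,0.8,0],[1,0,0,0.8,0],[1,0,0,0.8,0],[1,0,0,0.8,0],[1,0,0,0.8,0],[1,0,0,0,0],[1,0,0,0,0]]]'
python3 go.py .586 .230 .071 76.4
```

```text
time: 3.45
position: [0.5874, 0.2306, 0.072]
tool_rot: [0.37, 3.119, 0.002]
ft_force: [-0.1, 0.1, 0.1]
grip_width: 0.994
t 3.45 pos [0.5874 0.2306 0.072 ] F [-0.06  0.11  0.05] g 0.994 tilt [ 0.0014  0.0012 -1.    ]
turn units 0.01 shift units [ 0.03 -0.02  0.02]
```

```bash
python3 -m jog '[[[0,0,0,0,0],[0,0,0,0,0],[0,0,0,0,0],[0,0,0,0,0],[0,0,0,0,0],[0,0,0,0,0],[0,0,0,0,0]]]' 20
python3 go.py .586 .230 .071 76.4
python3 -m jog '[[[0,0,0,-0.5,0],[0,0,0,-0.8,0],[0,0,0,-0.8,0],[0,0,0,-0.8,0],[0,0,0,0,0],[0,0,0,0,0]]]'
python3 go.py .5965 .0213 .168 100.5
```

```text
time: 4.32
position: [0.5872, 0.2293, 0.0705]
tool_rot: [-0.372, -3.119, 0.0]
ft_force: [0.4, -0.5, -0.3]
grip_width: 0.357
t 4.325 pos [0.5872 0.2293 0.0705] F [ 0.36 -0.49 -0.26] g 0.357 tilt [-1.e-04 -0.e+00 -1.e+00]
turn units 0.0 shift units [ 0.03  0.01 -0.01]
time: 5.08
position: [0.5869, 0.2292, 0.1866]
tool_rot: [-0.372, -3.119, -0.0]
ft_force: [-0.1, -0.7, -1.2]
grip_width: 0.362
t 5.075 pos [0.5869 0.2292 0.1866] F [-0.13 -0.75 -1.23] g 0.362 tilt [-2.e-04  1.e-04 -1.e+00]
turn units -4.82 shift units [ 0.71 -5.15  0.47]
```

```bash
python3 -m jog '[[[0,0,0,0,-1],[0,0,0,0,-1],[0,0,0,0,-1],[0,0,0,0,-1],[0,0,0,0,-0.82],[0,0.1,-0.85,0,0],[0,0.1,-0.85,0,0],[0,0.1,-0.85,0,0],[0,0,0,0,0],[0,0,0,0,0]]]'
python3 go.py .5965 .0213 .187 100.5
cat > look.py <<'E'
import sys; from m import *
tag=sys.argv[1]
for n in("wrist","side","top"):
    s=get_state(); i,d=eyes.get_image(n); c=cam(n,s); np.savez(f"{n}_{tag}.npz",i=i,d=d,T=c[2]); cv2.imwrite(f"pics/{n}_{tag}.png",i[...,::-1])
    H=cv2.cvtColor(i,cv2.COLOR_RGB2HSV); w=(H[...,1]<60)&(H[...,2]>100)
    uv,P=world(c,d,w); k=(abs(P[:,2]-.08)<.004)&(abs(P[:,0]-.535)<.12)&(abs(P[:,1]-.01)<.08)
    if k.sum()>200: print(n,"block",cv2.minAreaRect(onz(c,uv[k],.08)[:,:2].astype(np.float32)),k.sum())
    for b in blobs(hsv(i,5,20,150,120),40):
        r=face(c,i,d,b,.1,.005)
        if r is not None: print(n,"orange",r)
    for b in blobs(hsv(i,100,125),50):
        uv,P=world(c,d,b); z=np.percentile(P[:,2],90)
        if .05<z<.4 and abs(P[:,1].mean()-.13)<.2: print(n,"blue ztop",round(z,4),face(c,i,d,b,z,.004))
E
python3 look.py a; python3 - <<'E'
import cv2,numpy as np
a=cv2.imread('pics/wrist_a.png');b=cv2.imread('pics/side_a.png')[90:282,100:356]
b=cv2.resize(b,(512,384),interpolation=cv2.INTER_NEAREST)
cv2.imwrite('pics/a.png',cv2.resize(np.hstack([a,b]),(800,300)))
E
```

```text
time: 6.32
position: [0.5933, 0.1276, 0.1856]
tool_rot: [0.288, -3.127, -0.001]
ft_force: [-0.7, 0.7, -0.9]
grip_width: 0.356
t 6.325 pos [0.5933 0.1276 0.1856] F [-0.74  0.71 -0.93] g 0.356 tilt [-1.8e-03  4.0e-04 -1.0e+00]
turn units 0.01 shift units [ 0.41 -2.63 -0.04]
wrist block ((0.5422971844673157, 0.007034905254840851), (0.1862085461616516, 0.08139306306838989), 10.49068832397461) 14374
wrist orange [5.357e-01 7.300e-03 1.940e-02 5.353e-01 7.000e-03 1.130e+03 1.000e-01]
wrist blue ztop 0.1258 [5.278e-01 2.403e-01 1.670e-02 5.281e-01 2.406e-01 1.256e+03 1.250e-01]
wrist blue ztop 0.2359 [5.785e-01 1.242e-01 9.000e-03 5.774e-01 1.237e-01 1.980e+02 2.342e-01]
wrist blue ztop 0.2409 [5.924e-01 1.264e-01 1.580e-02 5.948e-01 1.270e-01 1.716e+03 2.402e-01]
side block ((0.529817521572113, 0.011351913213729858), (0.18599799275398254, 0.08428765088319778), 10.525696754455566) 1592
side orange [5.351e-01 1.400e-02 1.880e-02 5.345e-01 1.550e-02 9.800e+01 9.810e-02]
side blue ztop 0.0524 [8.172e-01 3.029e-01 7.040e-02 7.877e-01 3.212e-01 1.600e+02 5.130e-02]
side blue ztop 0.1248 [5.273e-01 2.462e-01 1.640e-02 5.266e-01 2.458e-01 1.980e+02 1.233e-01]
top block ((0.5355110764503479, 0.007880114018917084), (0.20019474625587463, 0.07948921620845795), 10.380777359008789) 2486
top orange [5.352e-01 7.600e-03 1.980e-02 5.366e-01 1.420e-02 1.120e+02 9.880e-02]
```

View pics/a.png

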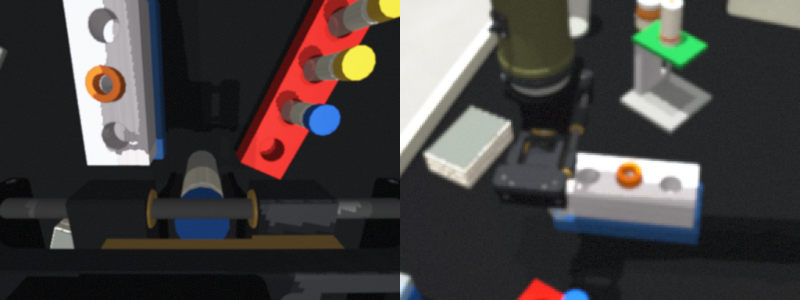

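The tube is held upright and the pockets and collar are clear. The jaws closed on the tube at y=0.2293, which shows the top camera is true and the side camera reads about 3 mm high in y. I take the collar as (0.5354, 0.0075).

```bash
python3 -m jog '[[[0,0.14,-0.9,0,0],[0,0.14,-0.9,0,0],[0,0.12,-0.89,0,0],[0,0,0,0,0],[0,0,0,0,0],[0,0,0,0,0]]]'
python3 go.py .597 .019 .0985 100.5
```

```text
time: 7.22
position: [0.5978, 0.0203, 0.1864]
tool_rot: [0.292, -3.128, -0.001]
ft_force: [0.2, -0.9, -1.1]
grip_width: 0.357
t 7.225 pos [0.5978 0.0203 0.1864] F [ 0.19 -0.89 -1.09] g 0.357 tilt [-2.e-04  8.e-04 -1.e+00]
turn units 0.03 shift units [ 0.03 -0.03  2.2 ]
```

```bash
python3 -m jog '[[[0,0.03,-0.03,0.5,0],[0,0,0,0.5,0],[0,0,0,0.5,0],[0,0,0,0.4,0],[0,0,0,0.2,0],[0,0,0,0,0],[0,0,0,0,0]]]'
python3 go.py .597 .019 .0985 100.5
python3 -m jog '[[[0,0,0,0.05,0],[0,0,0,0.04,0],[0,0,0,0,0]]]'; python3 go.py .597 .019 .0985 100.5
```

```text
time: 8.1
position: [0.5975, 0.0168, 0.1034]
tool_rot: [-0.287, 3.127, 0.0]
ft_force: [-0.2, 0.5, -0.2]
grip_width: 0.359
t 8.1 pos [0.5975 0.0168 0.1034] F [-0.16  0.54 -0.19] g 0.359 tilt [ 1.4e-03  2.0e-04 -1.0e+00]
turn units 0.0 shift units [0.   0.06 0.12]
time: 8.48
position: [0.5968, 0.0167, 0.0989]
tool_rot: [0.288, -3.128, -0.0]
ft_force: [0.2, -0.1, -0.6]
grip_width: 0.358
t 8.475 pos [0.5968 0.0167 0.0989] F [ 0.24 -0.08 -0.65] g 0.358 tilt [-0.e+00  1.e-04 -1.e+00]
turn units 0.0 shift units [-0.01  0.06  0.01]
```

```bash
python3 -m jog '[[[0,0,0.05,0.02,0],[0,0,0,0.03,0],[0,0,0,0.02,0],[0,0,0,0,0]]]'; python3 go.py .597 .019 .0985 100.5
```

```text
time: 8.98
position: [0.5983, 0.0184, 0.0984]
tool_rot: [-0.287, 3.124, -0.0]
ft_force: [0.2, -1.1, 8.6]
grip_width: 0.358
t 8.975 pos [0.5983 0.0184 0.0984] F [ 0.16 -1.11  8.6 ] g 0.358 tilt [ 4.2e-03  2.0e-04 -1.0e+00]
turn units -0.0 shift units [ 0.03  0.02 -0.  ]
```

```bash
python3 -m jog '[[[1,0,0,-0.02,0],[1,0,0,0,0],[1,0,0,0,0],[1,0,0,0,0],[1,0,0,-0.4,0],[1,0,0,-0.8,0],[1,0,0,-0.8,0],[1,0,0,-0.8,0],[1,0,0,0,0],[1,0,0,0,0]]]'
python3 go.py .527 .2435 .195 76.4; python3 look.py b
```

```text
time: 10.22
position: [0.5963, 0.0187, 0.209]
tool_rot: [0.287, -3.128, -0.0]
ft_force: [-0.1, 0.5, 0.1]
grip_width: 0.998
t 10.225 pos [0.5963 0.0187 0.209 ] F [-0.11  0.51  0.13] g 0.998 tilt [-0.e+00  2.e-04 -1.e+00]
turn units 4.82 shift units [3.01 5.06 0.35]
wrist block ((0.5358397364616394, 0.005881566554307938), (0.1996445655822754, 0.08025433868169785), 10.412808418273926) 12290
wrist orange [5.359e-01 5.700e-03 1.890e-02 5.375e-01 4.400e-03 6.440e+02 1.001e-01]
wrist blue ztop 0.1254 [5.300e-01 2.356e-01 1.580e-02 5.316e-01 2.312e-01 3.720e+02 1.248e-01]
wrist blue ztop 0.1539 [5.956e-01 1.640e-02 1.610e-02 5.953e-01 1.620e-02 1.037e+03 1.531e-01]
side block ((0.5354445576667786, 0.012361835688352585), (0.19745783507823944, 0.08430472761392593), 10.49234390258789) 1665
side orange [5.353e-01 1.350e-02 2.040e-02 5.344e-01 1.360e-02 1.250e+02 9.780e-02]
side blue ztop 0.2088 [5.827e-01 7.120e-02 7.300e-03 5.815e-01 7.040e-02 1.200e+01 2.103e-01]
side blue ztop 0.0524 [8.152e-01 3.038e-01 6.940e-02 7.879e-01 3.204e-01 1.620e+02 5.120e-02]
side blue ztop 0.1248 [5.273e-01 2.464e-01 1.660e-02 5.263e-01 2.460e-01 2.030e+02 1.235e-01]
top blue ztop 0.0526 [8.167e-01 2.968e-01 7.010e-02 7.863e-01 2.758e-01 9.500e+01 5.140e-02]
top blue ztop 0.1259 [5.278e-01 2.436e-01 1.620e-02 5.278e-01 2.435e-01 1.490e+02 1.238e-01]
```

Tube 1 is seated, with its cap top at 0.153 m as specified. On to tube 2.

```bash
python3 -m jog '[[[1,0,0.9,0,0],[1,0,0.9,0,0],[1,0,0,0,1],[1,0,0,0,1],[1,0,0,0,1],[1,0,0,0,1],[1,0,0,0,0.82],[1,0,0,0,0],[1,0,0,0,0]]]'
python3 go.py .527 .2435 .209 76.4
```

```text
time: 11.5
position: [0.5832, 0.0894, 0.2085]
tool_rot: [-0.37, -3.119, 0.001]
ft_force: [-0.4, -0.2, -0.6]
grip_width: 0.994
t 11.5 pos [0.5832 0.0894 0.2085] F [-0.42 -0.19 -0.58] g 0.994 tilt [-8.e-04 -3.e-04 -1.e+00]
turn units 0.01 shift units [ 2.27  3.41 -0.01]
```

```bash
python3 -m jog '[[[1,0.57,0.85,0,0],[1,0.57,0.85,0,0],[1,0.57,0.85,0,0],[1,0.56,0.86,0,0],[1,0,0,0,0],[1,0,0,0.7,0],[1,0,0,0.7,0],[1,0,0,0.7,0],[1,0,0,0,0],[1,0,0,0,0]]]'
python3 go.py .527 .2435 .0705 76.4
```

```text
time: 12.75
position: [0.5281, 0.2431, 0.1261]
tool_rot: [0.373, 3.118, 0.001]
ft_force: [-0.3, -0.2, 0.1]
grip_width: 1.002
t 12.75 pos [0.5281 0.2431 0.1261] F [-0.28 -0.16  0.12] g 1.002 tilt [ 1.4e-03  5.0e-04 -1.0e+00]
turn units -0.01 shift units [0.03 0.   1.39]
```

```bash
python3 -m jog '[[[1,0.03,0,0.5,0],[1,0,0,0.5,0],[1,0,0,0.39,0],[1,0,0,0,0],[0,0,0,0,0],[0,0,0,0,0],[0,0,0,0,0],[0,0,0,0,0],[0,0,0,0,0],[0,0,0,0,0]]]' 20
python3 go.py .527 .2435 .0705 76.4
python3 -m jog '[[[0,0,0,-0.5,0],[0,0,0,-0.8,0],[0,0,0,-0.8,0],[0,0,0,-0.9,0],[0,0,0,0,-1],[0,0,0,0,-1],[0,0,0,0,-1],[0,0,0,0,-1],[0,0,0,0,-0.82],[0,0,0,0,0]]]'
python3 go.py .475 -.003 .190 100.5
```

```text
time: 14.0
position: [0.5261, 0.2437, 0.0694]
tool_rot: [0.372, 3.119, 0.0]
ft_force: [-0.1, 0.1, 0.1]
grip_width: 0.398
t 14.0 pos [0.5261 0.2437 0.0694] F [-0.1   0.06  0.05] g 0.398 tilt [ 1.e-04  1.e-04 -1.e+00]
turn units 0.0 shift units [-0.02  0.   -0.03]
time: 15.25
position: [0.5259, 0.2436, 0.1892]
tool_rot: [0.286, -3.128, 0.0]
ft_force: [0.3, -0.5, -0.8]
grip_width: 0.364
t 15.25 pos [0.5259 0.2436 0.1892] F [ 0.32 -0.53 -0.77] g 0.364 tilt [-3.e-04 -1.e-04 -1.e+00]
turn units -0.01 shift units [ 2.38 -5.83 -0.02]
```

```bash
python3 -m jog '[[[0,0,-0.9,-0.1,0],[0,0,-0.9,0,0],[0,0.5,-0.9,0,0],[0,0.5,-0.9,0,0],[0,0.5,-0.5,0,0],[0,0,0,0,0],[0,0,0,0,0]]]'
python3 go.py .4735 -.0038 .190 100.5; python3 look.py c | grep -E "wrist|top"
```

```text
time: 16.12
position: [0.4972, 0.0723, 0.1936]
tool_rot: [-0.287, 3.128, 0.001]
ft_force: [0.1, 0.6, 0.0]
grip_width: 0.363
t 16.125 pos [0.4972 0.0723 0.1936] F [0.09 0.61 0.03] g 0.363 tilt [ 7.e-04  8.e-04 -1.e+00]
turn units -0.0 shift units [ 0.93 -1.76  0.09]
wrist block ((0.5083642601966858, 0.0008173845708370209), (0.1426972895860672, 0.08079498261213303), 10.359045028686523) 7319
wrist orange [5.301e-01 8.000e-03 1.790e-02 5.208e-01 1.170e-02 1.180e+02 9.890e-02]
wrist orange [5.399e-01 6.300e-03 1.540e-02 5.423e-01 3.600e-03 1.120e+02 9.900e-02]
wrist blue ztop 0.2374 [4.857e-01 6.950e-02 8.500e-03 4.848e-01 6.920e-02 1.520e+02 2.356e-01]
wrist blue ztop 0.2469 [4.993e-01 7.170e-02 1.610e-02 5.002e-01 7.190e-02 1.733e+03 2.462e-01]
side blue ztop 0.1523 [5.955e-01 2.240e-02 1.690e-02 5.957e-01 2.180e-02 1.160e+02 1.512e-01]
side blue ztop 0.052 [8.167e-01 3.020e-01 6.940e-02 7.861e-01 3.195e-01 1.630e+02 5.110e-02]
top block ((0.5368983149528503, 0.0004979856312274933), (0.2001495659351349, 0.06444545835256577), 10.4363374710083) 886
top blue ztop 0.0526 [8.163e-01 2.967e-01 7.040e-02 7.889e-01 2.753e-01 9.500e+01 5.140e-02]
top blue ztop 0.1541 [5.949e-01 1.880e-02 1.600e-02 5.948e-01 1.820e-02 1.590e+02 1.524e-01]
```

```bash
python3 -m jog '[[[0,0.47,-0.88,0,0],[0,0.47,-0.88,0,0],[0,0,0,0,0],[0,0,0,0,0],[0,0,0,0,0]]]'
python3 go.py .473 -.0038 .1 100.5
```

```text
time: 16.9
position: [0.4732, -0.0032, 0.1933]
tool_rot: [0.291, -3.128, -0.0]
ft_force: [-0.4, -0.3, 0.4]
grip_width: 0.36
t 16.9 pos [ 0.4732 -0.0032  0.1933] F [-0.4  -0.33  0.42] g 0.36 tilt [-1.e-04  0.e+00 -1.e+00]
turn units 0.03 shift units [ 0.01 -0.01  2.33]
```

```bash
python3 -m jog '[[[0,0,0,0.5,0],[0,0,0,0.5,0],[0,0,0,0.5,0],[0,0,0,0.4,0],[0,0,0,0.2,0],[0,0,0,0.1,0],[0,0,0,0,0],[0,0,0,0,0]]]'
python3 go.py .473 -.0038 .1 100.5
python3 -m jog '[[[0,0,0,0.03,0],[0,0,0,0.03,0],[0,0,0,0,0]]]'; python3 go.py .473 -.0038 .1 100.5
```

```text
time: 17.9
position: [0.4733, -0.0046, 0.106]
tool_rot: [-0.287, 3.127, 0.0]
ft_force: [-0.0, 1.2, -0.8]
grip_width: 0.359
t 17.9 pos [ 0.4733 -0.0046  0.106 ] F [-0.02  1.21 -0.85] g 0.359 tilt [ 1.2e-03  3.0e-04 -1.0e+00]
turn units 0.0 shift units [0.   0.02 0.15]
time: 18.27
position: [0.4727, -0.0046, 0.1029]
tool_rot: [0.287, -3.128, -0.0]
ft_force: [-0.1, 0.5, -0.3]
grip_width: 0.358
t 18.275 pos [ 0.4727 -0.0046  0.1029] F [-0.13  0.49 -0.25] g 0.358 tilt [-1.e-04  1.e-04 -1.e+00]
turn units -0.0 shift units [-0.01  0.02  0.07]
```

```bash
python3 -m jog '[[[0,0,0,0.04,0],[0,0,0,0.03,0],[0,0,0,0,0]]]'
python3 -m jog '[[[0,0,0,0.03,0],[0,0,0,0.02,0],[0,0,0,0,0]]]'
python3 -m jog '[[[0,0,0,0.02,0],[0,0,0,0,0]]]'
```

```text
time: 18.65
position: [0.4732, -0.0045, 0.1005]
tool_rot: [-0.288, 3.128, 0.0]
ft_force: [-0.2, -0.3, 1.3]
grip_width: 0.362
time: 19.02
position: [0.4749, -0.0043, 0.1004]
tool_rot: [-0.287, 3.124, 0.001]
ft_force: [-1.5, 0.9, 10.8]
grip_width: 0.363
time: 19.27
position: [0.4756, -0.0042, 0.1003]
tool_rot: [-0.287, 3.122, 0.001]
ft_force: [-0.8, -0.4, 15.4]
grip_width: 0.359
```

```bash
python3 -m jog '[[[1,0,0,-0.06,0],[1,0,0,0,0],[1,0,0,0,0],[1,0,0,0,0],[1,0,0,-0.4,0],[1,0,0,-0.8,0],[1,0,0,-0.8,0],[1,0,0,-0.8,0],[1,0,0,-0.8,0],[1,0,0,0,0]]]' 20
python3 go.py .5485 -.2513 .255 100.5;  python3 look.py d | grep blue
```

```text
time: 20.52
position: [0.4746, -0.0046, 0.2474]
tool_rot: [-0.287, 3.122, 0.001]
ft_force: [0.9, 0.1, -0.6]
grip_width: 0.999
t 20.525 pos [ 0.4746 -0.0046  0.2474] F [ 0.92  0.05 -0.61] g 0.999 tilt [ 0.0064  0.0012 -1.    ]
turn units -0.0 shift units [-0.69 -6.4  -0.18]
wrist blue ztop 0.154 [ 4.755e-01 -4.900e-03  1.580e-02  4.750e-01 -5.000e-03  7.350e+02
wrist blue ztop 0.1538 [5.943e-01 1.600e-02 1.620e-02 5.913e-01 1.550e-02 4.490e+02 1.532e-01]
wrist blue ztop 0.3596 [4.532e-01 1.610e-02 2.200e-03 4.528e-01 1.600e-02 1.600e+01 3.601e-01]
side blue ztop 0.1522 [5.964e-01 2.170e-02 1.620e-02 5.956e-01 2.150e-02 1.180e+02 1.513e-01]
side blue ztop 0.1526 [4.759e-01 2.700e-03 1.760e-02 4.770e-01 1.600e-03 1.310e+02 1.512e-01]
side blue ztop 0.0524 [8.173e-01 3.029e-01 7.040e-02 7.878e-01 3.208e-01 1.530e+02 5.140e-02]
top blue ztop 0.053 [8.173e-01 2.979e-01 7.000e-02 7.869e-01 2.763e-01 8.900e+01 5.150e-02]
```

Both caps now read 0.153 m, so both tubes are on the pocket floors. Next is the sonicator.

```bash
python3 -m jog '[[[1,-0.1,-0.8,-0.2,0],[1,-0.1,-0.8,0,0],[1,-0.1,-0.8,0,0],[1,-0.1,-0.8,0,0],[1,-0.1,-0.8,0,0],[1,-0.1,-0.8,0,0],[1,0,0,0,0],[1,0,0,0,0],[1,0,0,0,0]]]'
python3 go.py .5485 -.2513 .255 100.5
cat > son.py <<'E'
import sys; from m import *
zt=float(sys.argv[1])
for n in("wrist","top","side"):
    s=get_state(); i,d=eyes.get_image(n); c=cam(n,s); cv2.imwrite(f"pics/{n}_{sys.argv[2]}.png",i[...,::-1])
    H=cv2.cvtColor(i,cv2.COLOR_RGB2HSV); w=(H[...,1]<70)&(H[...,2]>110); uv,P=world(c,d,w)
    k=(abs(P[:,2]-zt)<.006)&(np.hypot(*(P[:,:2]-s["position"][:2]).T)<.05)
    if k.sum()>10: Q=onz(c,uv[k],zt)[:,:2].astype(np.float32); print(n,cv2.minEnclosingCircle(Q),Q.mean(0),k.sum(),np.median(P[k,2]))
    for b in blobs(hsv(i,50,80),200):
        uv,P=world(c,d,b); k=abs(P[:,2]-.14)<.006
        if k.sum()>50: print(n,"green",cv2.minAreaRect(onz(c,uv[k],.14)[:,:2].astype(np.float32)))
E
python3 son.py .22 e
```

```text
time: 21.8
position: [0.5313, -0.1875, 0.2514]
tool_rot: [0.29, -3.128, -0.002]
ft_force: [0.4, -0.4, -0.6]
grip_width: 0.999
t 21.8 pos [ 0.5313 -0.1875  0.2514] F [ 0.37 -0.43 -0.57] g 0.999 tilt [-6.e-04  9.e-04 -1.e+00]
turn units 0.02 shift units [-0.13 -1.65 -0.09]
wrist green ((0.5495073795318604, -0.2548246681690216), (0.07019010931253433, 0.10719631612300873), 65.53610229492188)
top green ((0.5208084583282471, -0.2211836278438568), (0.036881960928440094, 0.03226187080144882), 70.19477081298828)
side green ((0.5502097606658936, -0.2481233775615692), (0.0750805139541626, 0.1107679232954979), 66.37335968017578)
```

View pics/wrist_e.png

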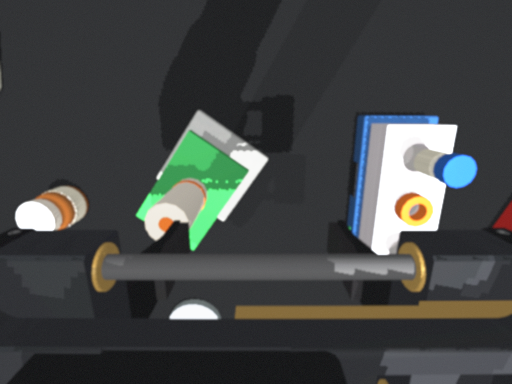

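The wrist view shows the handle at (165,222) on the green plate, with the brown bottle at (50,212) and the collar at (414,210) well clear.

```bash
python3 -m jog '[[[1,-0.07,-0.8,0,0],[1,-0.06,-0.85,0,0],[1,0,0,0,0],[1,0,0,0,0],[1,0,0,0,0]]]'
python3 go.py .5487 -.2515 .161 100.5; python3 son.py .22 f
python3 - <<'E'
from m import *
s=get_state(); i,d=eyes.get_image("wrist"); c=cam("wrist",s)
for b in blobs(hsv(i,5,18,150,120),10):
    uv,P=world(c,d,b); print(len(uv),uv.mean(0),np.median(P,0),P.std(0).round(4))
E
```

```text
time: 22.58
position: [0.5488, -0.2514, 0.2518]
tool_rot: [-0.291, 3.128, 0.002]
ft_force: [-0.7, -0.0, -0.6]
grip_width: 0.997
t 22.575 pos [ 0.5488 -0.2514  0.2518] F [-0.69 -0.03 -0.56] g 0.997 tilt [ 3.e-04  1.e-03 -1.e+00]
turn units 0.02 shift units [ 0.   -0.    2.27]
wrist ((0.5481870174407959, -0.2551506757736206), 0.017442665994167328) [ 0.54779476 -0.25498664] 1366 0.22005974813199072
wrist green ((0.5498430728912354, -0.2549017369747162), (0.07020358741283417, 0.10632354021072388), 65.50093841552734)
top ((0.552829384803772, -0.2542041540145874), 0.015850111842155457) [ 0.55558527 -0.25301337] 80 0.21888985944268596
top green ((0.52982497215271, -0.24422752857208252), (0.07100405544042587, 0.06513640284538269), 66.33642578125)
side ((0.5481042861938477, -0.244720458984375), 0.017847074195742607) [ 0.54560083 -0.2408192 ] 48 0.21787556677425823
side green ((0.5493060350418091, -0.24759146571159363), (0.07573030143976212, 0.1120038852095604), 65.28646087646484)
340 [107.67058824 201.38235294] [ 0.62751559 -0.44541959  0.04767669] [0.0115 0.0115 0.005 ]
268 [457.65671642 199.55970149] [ 0.53162924 -0.01187868  0.09207486] [0.0092 0.0037 0.0046]
191 [474.86910995 207.7486911 ] [0.53884816 0.01537903 0.09163613] [0.006  0.0026 0.005 ]
124 [255.50806452 216.50806452] [ 0.5486482  -0.25515296  0.22070732] [0.0023 0.0025 0.0006]
```

```bash
python3 -m jog '[[[1,0,-0.03,0.6,0],[1,0,0,0.6,0],[1,0,0,0.6,0],[1,0,0,0.45,0],[1,0,0,0,0],[1,0,0,0,0]]]'
python3 go.py .5485 -.2525 .161 100.5
```

```text
time: 23.52
position: [0.5493, -0.2544, 0.1627]
tool_rot: [-0.288, 3.127, -0.001]
ft_force: [-0.1, 0.1, -0.5]
grip_width: 0.997
t 23.525 pos [ 0.5493 -0.2544  0.1627] F [-0.06  0.07 -0.49] g 0.997 tilt [ 1.3e-03 -5.0e-04 -1.0e+00]
turn units 0.0 shift units [0.01 0.05 0.04]
```

```bash
python3 -m jog '[[[0,0,0.03,0,0],[0,0,0,0,0],[0,0,0,0,0],[0,0,0,0,0],[0,0,0,0,0],[0,0,0,0,0],[0,0,0,0,0],[0,0,0,0,0]]]' 35
python3 go.py .5485 -.2525 .161 100.5
python3 -m jog '[[[0,0,0,-0.1,0],[0,0,0,-0.3,0],[0,0,0,-0.5,0],[0,0,0,-0.5,0],[0,0,0,-0.5,0],[0,0,0,-0.5,0],[0,0,0,-0.5,0],[0,0,0,-0.3,0],[0,0,0,0,0],[0,0,0,0,0]]]'
python3 go.py .5354 .0075 .29 100.5; python3 son.py .30 g
```

```text
time: 24.52
position: [0.5486, -0.2534, 0.1618]
tool_rot: [-0.287, 3.128, -0.001]
ft_force: [-0.3, -1.8, -0.3]
grip_width: 0.385
t 24.525 pos [ 0.5486 -0.2534  0.1618] F [-0.3  -1.84 -0.25] g 0.385 tilt [ 3.e-04 -6.e-04 -1.e+00]
turn units -0.0 shift units [-0.    0.02  0.02]
time: 25.78
position: [0.5482, -0.2528, 0.2891]
tool_rot: [0.287, -3.127, -0.001]
ft_force: [-0.6, 0.6, -3.0]
grip_width: 0.385
t 25.775 pos [ 0.5482 -0.2528  0.2891] F [-0.6   0.64 -2.96] g 0.385 tilt [-1.e-03  5.e-04 -1.e+00]
turn units 0.0 shift units [-0.87  6.46 -0.02]
wrist ((0.5464312434196472, -0.25400596857070923), 0.016985254362225533) [ 0.5356866  -0.25612238] 403 0.300390549678965
wrist green ((0.549828827381134, -0.2548849582672119), (0.07004362344741821, 0.10630279779434204), 65.49169921875)
top green ((0.5292351245880127, -0.24377313256263733), (0.07136297225952148, 0.06369112432003021), 66.33642578125)
side ((0.5476465225219727, -0.2460748255252838), 0.019518248736858368) [ 0.54346585 -0.24590535] 19 0.30157224896412455
side green ((0.5503325462341309, -0.24780914187431335), (0.07619486004114151, 0.1099550724029541), 65.28221130371094)
```

```bash
python3 - <<'E'
import cv2
a=cv2.imread('pics/side_g.png')[60:210,200:400]; cv2.imwrite('pics/g.png',cv2.resize(a,(800,600),interpolation=cv2.INTER_CUBIC))
E
```

```text
(no output)
```

View pics/g.png

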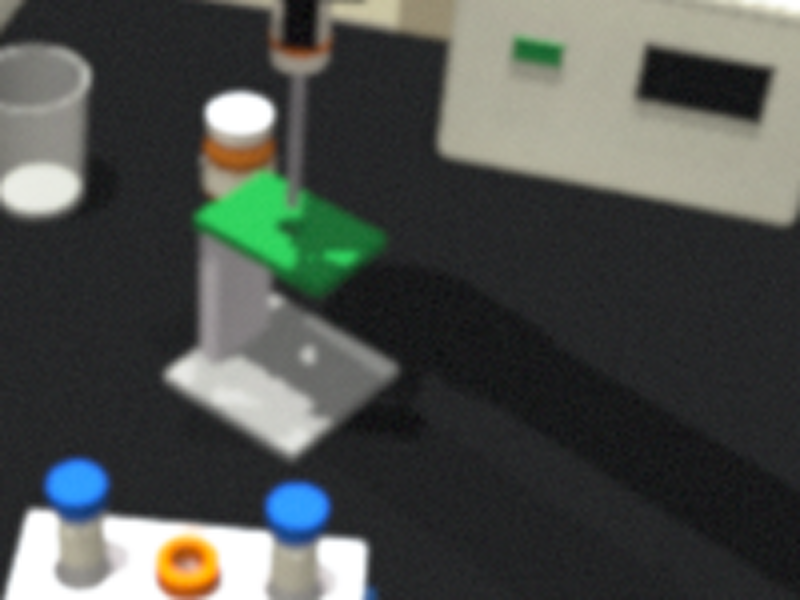

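The rod is free of the plate, tip at side pixel (273,112), and hanging upright. I carry it towards the collar, slowly.

```bash
python3 -m jog '[[[0,-0.4,0,0,0],[0,-0.47,0.3,0,0],[0,0,0.5,0,0],[0,0,0.6,0,0],[0,0,0.6,0,0],[0,0,0.6,0,0],[0,0,0.6,0,0],[0,0,0.6,0,0],[0,0,0.6,0,0],[0,0,0.6,0,0]]]'
python3 -m jog '[[[0,0,0.5,0,0],[0,0,0.4,0,0],[0,0,0.3,0,0],[0,0,0.2,0,0],[0,0,0.1,0,0],[0,0,0,0,0],[0,0,0,0,0],[0,0,0,0,0]]]'
python3 go.py .5354 .0076 .29 100.5
cat > tip.py <<'E'
import sys; from m import *
# crop frames of side & top around the expected tip; save for viewing with the projected nominal tip/axis
s=get_state(); p=s["position"]; zt=p[2]-.1318; print("nominal tip z",zt,p.round(4))
o=[]
for n in("side","top"):
    i,d=eyes.get_image(n); c=cam(n); np.savez(f"{n}_{sys.argv[1]}.npz",i=i,d=d)
    u,v=proj(c,[p[0],p[1],zt])[0].round().astype(int); print(n,"nominal tip px",proj(c,[[p[0],p[1],zt],[p[0],p[1],zt+.09]]).round(1).tolist(),"crop origin",u-50,v-60)
    o.append(cv2.resize(i[v-60:v+40,u-50:u+50,::-1],(400,400),interpolation=cv2.INTER_CUBIC))
cv2.imwrite(f"pics/tip_{sys.argv[1]}.png",np.hstack(o))
E
python3 tip.py h
```

```text
time: 27.18
position: [0.547, -0.0472, 0.2896]
tool_rot: [-0.29, 3.128, 0.001]
ft_force: [0.5, 0.4, -2.3]
grip_width: 0.38
time: 28.18
position: [0.5354, 0.0085, 0.2898]
tool_rot: [-0.286, 3.128, -0.0]
ft_force: [-0.6, -0.3, -2.8]
grip_width: 0.385
t 28.175 pos [0.5354 0.0085 0.2898] F [-0.57 -0.29 -2.82] g 0.385 tilt [ 2.e-04 -0.e+00 -1.e+00]
turn units -0.01 shift units [ 0.   -0.02 -0.  ]
nominal tip z 0.15800053975437275 [0.5354 0.0085 0.2898]
side nominal tip px [[246.7, 181.3], [246.6, 150.7]] crop origin 197 121
top nominal tip px [[266.6, 191.9], [267.0, 183.0]] crop origin 217 132
```

View pics/tip_h.png

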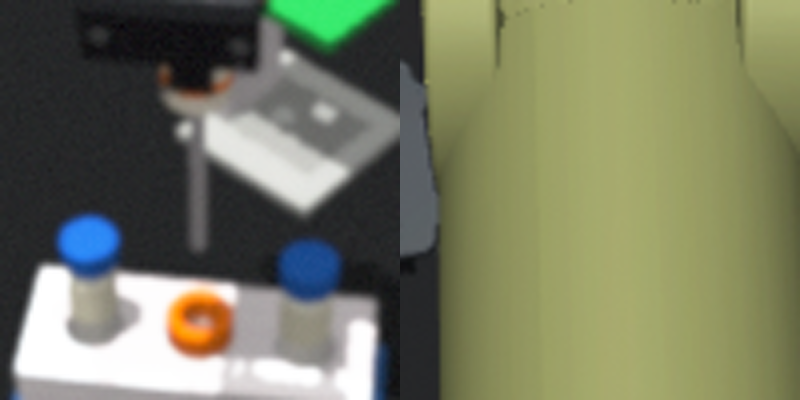

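Side crop: the rod hangs vertically with its tip at full-image (246.5,183.5), directly above the collar at about (247,202). I'll put numbers on the offset.

```bash
python3 - <<'E'
from m import *
f=np.load("side_h.npz"); i,d=f["i"],f["d"]; c=cam("side")
b=max((b for b in blobs(hsv(i,5,18,150,120),40) if abs(np.argwhere(b).mean(0)[1]-247)<12 and np.argwhere(b).mean(0)[0]>190),key=lambda b:b.sum())
q=np.argwhere(b); print("collar px box",q.min(0)[::-1],q.max(0)[::-1]); uv,P=world(c,d,b)
for z in(.1,): k=P[:,2]>.094; e=cv2.fitEllipse(uv[k].astype(np.float32)); print("rim ellipse",e, onz(c,[e[0]],z), cv2.minEnclosingCircle(onz(c,uv[k],z)[:,:2].astype(np.float32)))
print("expected rim centre px",proj(c,[.5354,.0076,.1]))
# rod: columns by brightness, rows 150..182
g=i.astype(int).sum(2)
for v in range(152,187,3):
    r=g[v,238:256]; w=np.clip(r-np.median(np.r_[r[:4],r[-4:]])-20,0,None); print(v,(w*np.arange(238,256)).sum()/max(w.sum(),1), r.max(), d[v,246:248])
E
```

```text
collar px box [240 194] [253 208]
rim ellipse ((246.15853881835938, 200.4447479248047), (11.172191619873047, 12.839333534240723), 85.0215835571289) [[0.53511355 0.01390126 0.1       ]] ((0.5361681580543518, 0.014196209609508514), 0.019686182960867882)
expected rim centre px [[246.89637803 198.40425486]]
152 251.26964560862865 682 [0.80127215 0.80424285]
155 251.8586387434555 687 [0.8105089  0.80882895]
158 252.21099290780143 685 [0.8143076 0.8178112]
161 253.5306807286673 631 [0.82001734 0.8207657 ]
164 248.41754385964913 299 [0.827359   0.82708794]
167 246.125748502994 301 [0.83346623 0.8349056 ]
170 246.06268656716418 295 [0.8431797 0.8391814]
173 246.06268656716418 301 [0.84743285 0.8486647 ]
176 246.11663066954642 298 [0.8534635  0.85387427]
179 246.09984399375975 301 [0.8597595 0.8616625]
182 246.13833992094862 274 [0.8679806 0.8703188]
185 0.0 128 [1.081801  1.0813107]
```

```bash
python3 -m jog '[[[0,0,-0.02,0.2,0],[0,0,0,0.3,0],[0,0,0,0.3,0],[0,0,0,0.2,0],[0,0,0,0,0],[0,0,0,0,0],[0,0,0,0,0]]]'
python3 go.py .5354 .0076 .1918 100.5
```

```text
time: 29.15
position: [0.5358, 0.0083, 0.2503]
tool_rot: [-0.287, 3.127, 0.0]
ft_force: [-0.5, -0.6, -1.9]
grip_width: 0.385
t 29.15 pos [0.5358 0.0083 0.2503] F [-0.46 -0.62 -1.91] g 0.385 tilt [ 1.e-03  3.e-04 -1.e+00]
turn units 0.0 shift units [ 0.02 -0.01  1.46]
```

```bash
python3 tip.py i; python3 - <<'E'
import cv2
a=cv2.imread('pics/tip_i.png')[100:400,50:350]; cv2.imwrite('pics/i.png',cv2.resize(a,(600,600),interpolation=cv2.INTER_CUBIC))
E
```

```text
nominal tip z 0.11847839892208936 [0.5358 0.0083 0.2503]
side nominal tip px [[246.6, 193.2], [246.5, 164.6]] crop origin 197 133
top nominal tip px [[266.6, 195.1], [266.9, 186.9]] crop origin 217 135
```

View pics/i.png

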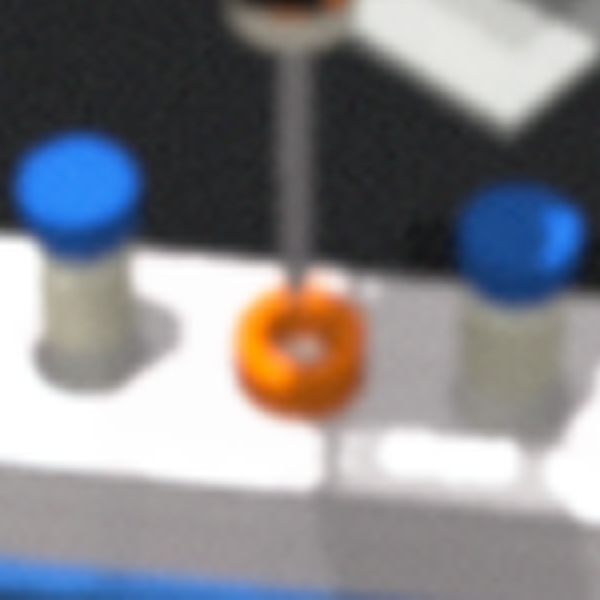

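The rod lines up with the bore (tip near (300,310), bore centre near (303,338) in the 8x crop), which is what the geometry predicts 18 mm above the rim. I continue down.

```bash
python3 -m jog '[[[0,0,-0.01,0.15,0],[0,0,0,0.2,0],[0,0,0,0.2,0],[0,0,0,0.15,0],[0,0,0,0,0],[0,0,0,0,0]]]'
python3 go.py .5354 .0076 .1918 100.5; python3 tip.py j; python3 - <<'E'
import cv2
a=cv2.imread('pics/tip_j.png')[100:400,50:350]; cv2.imwrite('pics/j.png',cv2.resize(a,(600,600),interpolation=cv2.INTER_CUBIC))
E
```

```text
time: 30.0
position: [0.5358, 0.0078, 0.222]
tool_rot: [-0.287, 3.128, 0.0]
ft_force: [1.0, -1.2, -1.2]
grip_width: 0.384
t 30.0 pos [0.5358 0.0078 0.222 ] F [ 0.99 -1.23 -1.19] g 0.384 tilt [ 4.e-04  1.e-04 -1.e+00]
turn units -0.0 shift units [ 0.01 -0.    0.75]
nominal tip z 0.09016388212903131 [0.5358 0.0078 0.222 ]
side nominal tip px [[246.7, 201.2], [246.6, 173.9]] crop origin 197 141
top nominal tip px [[266.7, 197.4], [267.0, 189.7]] crop origin 217 137
```

View pics/j.png

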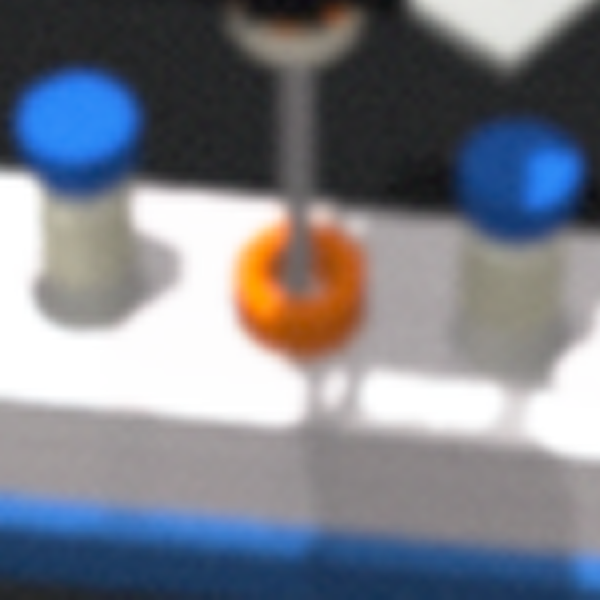

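The tip is inside the bore, rod at x=299 against ring centre 302 in the crop (under 1 mm off). Final lowering.

```bash
python3 -m jog '[[[0,0.015,0,0.15,0],[0,0,0,0.2,0],[0,0,0,0.2,0],[0,0,0,0.15,0],[0,0,0,0.05,0],[0,0,0,0,0],[0,0,0,0,0],[0,0,0,0,0]]]'
python3 go.py .5354 .0076 .1918 100.5; python3 look.py k | grep -E "blue|orange"; python3 tip.py k; python3 - <<'E'
import cv2
a=cv2.imread('pics/tip_k.png')[20:380,0:400]; cv2.imwrite('pics/k.png',cv2.resize(a,(660,594),interpolation=cv2.INTER_CUBIC))
E
```

```text
time: 31.1
position: [0.5352, 0.0078, 0.1921]
tool_rot: [-0.287, 3.128, 0.0]
ft_force: [-0.4, 0.1, -2.5]
grip_width: 0.386
t 31.1 pos [0.5352 0.0078 0.1921] F [-0.4   0.11 -2.46] g 0.386 tilt [ 7.e-04  2.e-04 -1.e+00]
turn units 0.0 shift units [-0.   -0.    0.01]
wrist orange [5.336e-01 5.400e-03 1.850e-02 5.281e-01 5.300e-03 5.530e+02 1.001e-01]
wrist blue ztop 0.1541 [ 4.761e-01 -4.100e-03  1.520e-02  4.778e-01 -5.500e-03  1.130e+03
side orange [5.353e-01 1.390e-02 1.990e-02 5.331e-01 1.560e-02 9.800e+01 9.780e-02]
side blue ztop 0.1527 [5.943e-01 2.130e-02 1.630e-02 5.953e-01 2.200e-02 1.150e+02 1.514e-01]
side blue ztop 0.1525 [4.776e-01 2.500e-03 1.690e-02 4.769e-01 1.800e-03 1.280e+02 1.513e-01]
side blue ztop 0.0522 [8.159e-01 3.035e-01 7.110e-02 7.889e-01 3.205e-01 1.670e+02 5.100e-02]
top blue ztop 0.053 [8.160e-01 2.978e-01 6.900e-02 7.863e-01 2.744e-01 8.300e+01 5.190e-02]
nominal tip z 0.060113599912140825 [0.5351 0.0077 0.1919]
side nominal tip px [[247.0, 209.5], [247.0, 183.6]] crop origin 197 150
top nominal tip px [[266.6, 200.0], [267.0, 192.8]] crop origin 217 140
```

View pics/k.png

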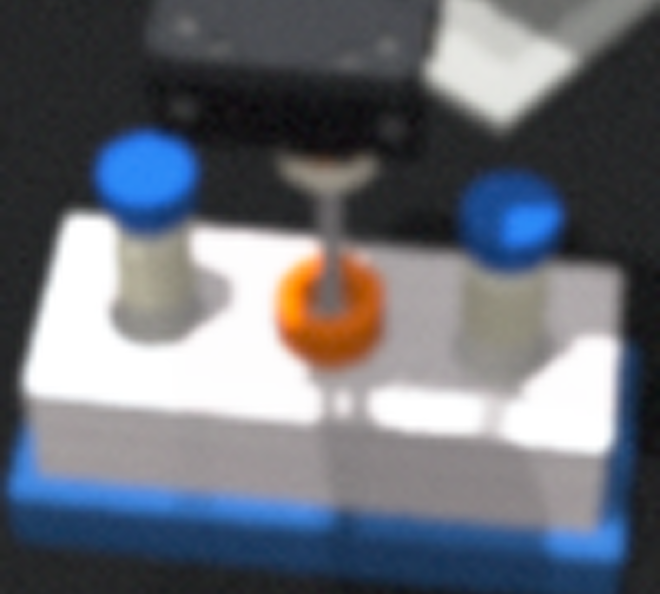

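The rod stands centred in the collar, both tubes are seated, and there is no side force. I hand the job in.

```bash
python3 -m jog '[[[0,0,0,0,0],[0,0,0,0,0],[0,0,0,0,0]]]'; python3 -c "
from bench import job; print(job.close_job())"
```

```text
time: 31.72
position: [0.535, 0.0077, 0.1918]
tool_rot: [-0.288, 3.128, 0.0]
ft_force: [0.6, -1.0, -2.1]
grip_width: 0.388
the job is handed in; nothing more can be done
None
```

Both blue-capped tubes are in the block's pockets, and the arm is holding the sonicator upright in the guide collar. I handed the job in at about 31.7 s; no verdict was reported.

- **Tubes:** Each was lowered until the floor pushed back (8.6 N and 15.4 N). Afterwards the cap tops measured about 0.153 m, the height given for a seated tube. The second tube slipped about 2.5 mm in the jaws during the lift, so I set its depth by contact with the floor. I left the yellow tubes alone and did not look at them again at the end.
- **Sonicator:** The tip is at z ≈ 0.060 m, 40 mm below the rim, worked out from the arm's pose and assuming the handle did not slip in the grip. The side camera fits this but cannot see the tip inside the bore. Tool tilt is under 0.1°. The rod was within about 1 mm of the bore centre sideways in the last two images. Side force stayed around 1 N, which is sensor noise, with no sign of contact.
- **Disagreement between checks:** The side camera read 3–6 mm higher in y than the others, and the wrist camera 1–4 mm lower. I relied on the top camera, which matched the jaw-centred tube positions to about 0.3 mm. The rod's centring along y therefore rests on that to about 2 mm, against a 7 mm clearance.

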